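# Make up the field kit and the refill kit in their trays

## Robot

A 6-joint arm with a two-finger parallel gripper is mounted at the origin on a cart in front of the work surface, level with it; the furniture and walls round the work are solid. World frame = base frame: x ahead of the robot, y to its left, z up, the work surface at z = 0. Lengths are in m, angles in rad, forces in N, time in s.
With the tool pointing down it reaches from about 0.35 to 0.975 m from the base axis. Payload 4.9 kg.
Tool frame: the origin (TCP) lies on the front face of the gripper's body, between the roots of the fingers; the fingertips stand ctrl.finger_overhang ahead of it and the grasp point (between the pads) lies 54 mm ahead of it (ctrl.finger_overhang is the distance from the TCP to the fingertips, in m); z points along the fingers, y is the line along which they close (so a half turn about z gives the same grasp; the last joint's range is limited). The gripper opens to 85 mm and grips with 20 to 120 N. Pads are 22 mm wide; open, the fingers measure 114 mm over their backs; the gripper's body (76 mm by 85 mm) begins 54 mm behind the grasp point. The pads swing forward as they close: fully open they stand 13 mm farther back than shut.
Start: joints at [1.127, 0.053, 1.613, -0, 1.476, -0.119], TCP at [0.199, 0.592, 0.304] pointing down, gripper open.
Joint ranges: [-3.01, 3.01], [-1.01, 2.22], [0.06, 2.58], [-1.02, 4.17], [0.09, 2.62], [-3.14, 3.14]. Speed limits (rad/s): [2.57, 2.57, 3.14, 3.14, 3.14, 3.14].

## Interface

Orientations are given as a rotation vector (axis times angle).
In Python, from station import ctrl, vision gives the robot as it stands. The module is installed in compiled form; this text tells all that it offers.
- The arm moves only by the tool drive_tool, never from a script. Its argument "rows" is a list of rows, each a list of 2 entries, a list of its own where there are three numbers: the shift along the tool's x, y, z in m, then the turn about the tool's z in rad. A call has 1 to 10 rows; each row shifts and turns the commanded pose from where the row before left it, along the tool's axes as they then stand; what a row does not reach is not made up. A row lasts 1/10 s, in which the tool goes at most 50 mm and 8.59 degrees, less where a joint would pass 70% of its speed; a pose out of reach is approached as far as the arm can. A call with a gripper value outside its range is refused whole. "jaw" is the closure, from 0 (fully open) to 1 (shut), set as the call begins (left out, the last holds). The fingers move at their own pace and stop on an object; "grip_force" is the grip in N (left out, the last holds). Time passes only in rows, so rows that do not move let the fingers close. It gives the time, the measured TCP pose, the force, the opening and the grip force at its end, in the units of the state.
- ctrl.get_obs(): the state, without advancing time (a new reading comes with each control period).
- vision.get_image(name): name is "scene" or "top" or "wrist"; returns a dict with "image" (480x640x3 uint8, blue, green, red), "vertical_fov" (degrees; the focal length in pixels is half the picture's height over the tangent of half this angle, whatever the lens; pixels are square), "cx", "cy" (the principal point, pixels), "R" (3x3) and "t" (3): a world point X has camera coordinates R X + t. Camera axes: x right, y down, z forward; pixel columns grow to the right and rows downward; lengths in m; the calibration is good to about 2 mm. A picture is of the moment at which its call begins. There is no depth.
- ctrl.finish_job(): hands the job in; it is judged then, once.
The state is a dict: "t": time; "q": joint angles; "dq": joint speeds; "effort": joint torques, N m; "tool_pos": TCP position; "tool_rot": TCP orientation; "contact_force": force on the tool from outside, world axes, zero at the start; "wrist_torque": the same for the moment, N m; "opening": finger opening in m; "grip_force": force on a finger pad.
Only numpy, scipy, OpenCV 4.12 (cv2) and the standard library are available. Lean on these libraries where they do the work, as an engineer would, in place of code of your own. Each camera call takes 0.05 s, during which the arm holds its last target. There are 200 camera calls.

## Task

Make up two kits from the stock in the middle of the bench. Field kit, in the tray with the two slotted cheeks: drop the label-tape spool into the cradle until both axle ends bottom out in their slots with the spool midway between the cheeks, lay the marker in the middle of the two ribs of the pen rest, and stand the smaller white bottle in the middle of the square pad. Refill kit, in the plain tray: stand the larger white bottle in the middle of the square pad and the spare screw cap, closed end up, on the round pad; leave the timer and the flat dish beside the stock where they are.

Things in the scene. Friction and masses are not known exactly. Their poses are not given: they have to be found in the camera images.
- cradle_tray: White tray 210 x 140 mm (own x, y), fixed, rim 10; origin under its centre. Own frame, mm: two cheeks at y=+-45 (6 thick, 72 high), slots at x=60 flared 32 to 12 wide; seated axle along y, centre (60,0,48). Grey pen rest: ribs at y=+-43 (22 long), channel 30 wide, floor z=10, lips 18, for marker along y at (-15,0), fingers fit between ribs. Grey 54 mm square bottle pad, top z=10, at (-72,-30).
- plain_tray: White tray without cheeks, 210 x 140 mm (own x, y), floor 4, rim 10, fixed; origin at the centre of its underside, on the bench. In its own frame, mm: grey square bottle pad 54 x 54, top at z=10, centre (-60,0); grey round cap pad, 46 in diameter, top at z=10, centre (45,0).
- tape_spool: Spool of white label tape on a steel axle. Two grey square flanges, 48 x 48 mm, 30 mm apart over their outer faces; the axle is 8 mm thick and 116 mm long, along the spool's own y. Origin: middle of the axle, 24 mm above the bench at the start, when it stands on the flats of its flanges with z up. Grip it across the flats (along its own x, 48 mm). 0.12 kg.
- marker: Felt marker with white barrel and black cap, lying mid-bench near the spool (others at the back right are not meant), 125 mm long along its own y, 10 to 12 mm wide, 12 to 15 mm high; it does not roll. Origin: middle of its underside. Grip across the barrel at the middle (along its own x). 0.02 kg.
- large_bottle: The larger white plastic bottle (light-blue cap), upright, 48 mm diameter up to 66 mm, cap 38 mm in diameter, 83 mm high in all. Origin: centre of its underside. 0.09 kg.
- small_bottle: The smaller white plastic bottle (white cap), upright, 42 mm diameter up to 56 mm, cap 33 mm in diameter, 71 mm high in all. Origin: centre of its underside. 0.09 kg.
- screw_cap: Spare dark-blue screw cap, closed end up, 36 mm diameter, 23 mm high. Origin: centre of its underside. 0.02 kg.
- timer: Bench timer, 62 x 62 x 16 mm, lying on its back nearest the robot, mid-bench. Bystander: leave it where it is. Origin: centre of its underside.
- petri_dish: Closed flat round dish, 60 mm diameter, 14 mm high, just behind the right-hand tray. Bystander: leave it where it is. Origin: centre of its underside.
There are look-alikes about, which are no part of the job. Several things have the shape of the screw_cap; the one meant has the colours described above. What is shaped like the marker but green is not meant.

How it is judged:
By the outcome, as a careful person would: the job done as asked, in the order asked, and still so for the second after the job is handed in, with the robot touching nothing.
It also fails if it takes over 115 s, if anything falls off the work surface, if the arm or the gripper's body presses on something with over 40 N, if the wrist force passes 120 N, or if a joint passes its speed limit or range.

## Working session

There is one attempt and no reset: what is moved stays moved. The work goes in short steps, Python scripts to look and compute and a tool call to move; the robot and the scene stay as the last step left them, time stands still between calls to the robot, and variables do not carry over. Pictures are saved under pics/ and viewed, at most 14 in all, crops included, and the job is handed in when it is done.

Besides the shell and the picture viewer there is one more tool, called after ">>>" as name(argument=value, ...), one argument or row to a line, values as JSON. drive_tool: Moves the arm, as the interface text tells. Its arguments: {"type":"object","properties":{"rows":{"type":"array","items":{"type":"array"}},"jaw":{"type":"number"},"grip_force":{"type":"number"}},"required":["rows"]}

```bash
mkdir -p pics; python3 - <<'E'
from station import ctrl, vision
import cv2,numpy as np,pickle
o=ctrl.get_obs();print(o['t'],o['tool_pos'],o['tool_rot'],o['opening'],ctrl.finger_overhang)
for n in ['scene','top','wrist']:
    d=vision.get_image(n);cv2.imwrite(f'pics/{n}0.png',d['image']);pickle.dump(d,open(f'{n}0.pkl','wb'))
    print(n,d['vertical_fov'],d['cx'],d['cy'],np.round(d['R'],3).tolist(),np.round(d['t'],3), [k for k in d])
E
```

```text
0.0 [0.19924359 0.591898   0.30266777] [-5.07844239e-01 -3.09965460e+00  3.09027073e-03] 0.08551529947771959 0.0726
scene 57.055035189334504 320.6783086433843 241.4176345008533 [[0.784, -0.621, 0.023], [-0.324, -0.44, -0.838], [0.53, 0.649, -0.545]] [-0.491  0.193  0.79 ] ['image', 'vertical_fov', 'cx', 'cy', 'R', 't']
top 47.60914177460045 321.4060245293252 245.43544249028048 [[-0.009, -1.0, -0.002], [-0.999, 0.009, -0.043], [0.043, 0.002, -0.999]] [-0.085  0.568  1.34 ] ['image', 'vertical_fov', 'cx', 'cy', 'R', 't']
wrist 63.43795992828892 317.8498619014672 238.85386837253023 [[0.32, 0.948, -0.001], [0.914, -0.308, 0.265], [0.25, -0.085, -0.964]] [-0.626 -0.033  0.378] ['image', 'vertical_fov', 'cx', 'cy', 'R', 't']
```

View pics/top0.png

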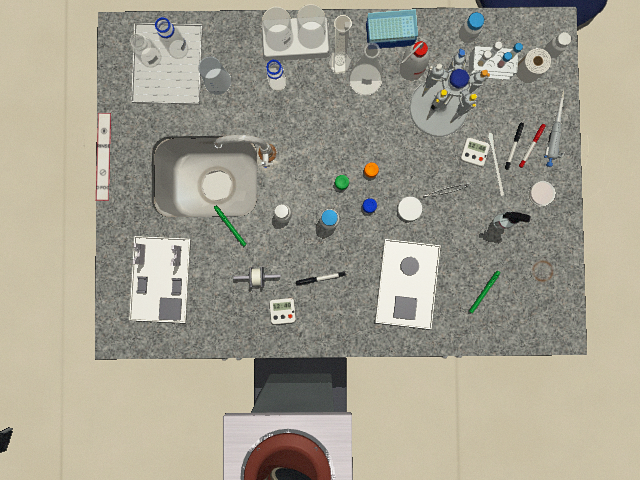

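View pics/scene0.png

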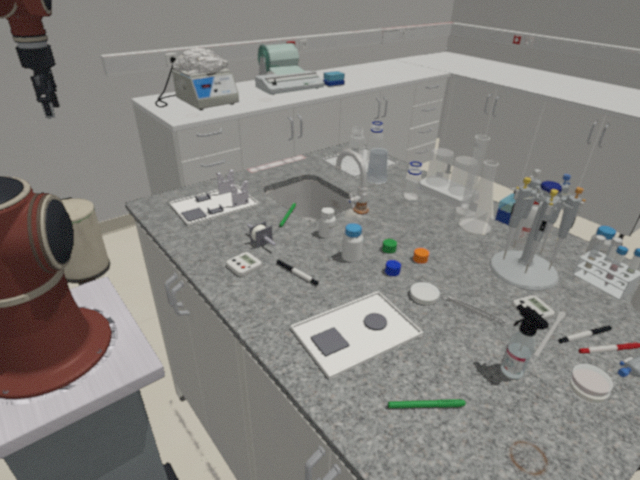

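Candidates in the top view:

- **Marker:** black and white at (320,278). The look-alikes are the black marker at (514,145), the red one at (532,145), and green pens at (230,226) and (484,292).
- **Cap:** dark blue at (369,206), not the orange (371,170) or green (342,183).
- **Bottles:** small at (281,213), large with blue cap at (329,220). Others stand at the back right.
- **Spool:** (256,278).
- **Trays:** cradle tray at (160,280), plain tray at (408,284).

The timer (282,311) and dish (410,208) stay where they are.

```bash
cat > h.py <<'E'
import numpy as np,cv2,pickle
from scipy.spatial.transform import Rotation as Ro
def f(d): return 240/np.tan(np.radians(d['vertical_fov']/2))
def ray(d,u,v,z):
    R=np.array(d['R']);t=np.array(d['t']);C=-R.T@t
    w=R.T@np.array([(u-d['cx'])/f(d),(v-d['cy'])/f(d),1]);return C+w*(z-C[2])/w[2]
def proj(d,X):
    c=np.array(d['R'])@np.array(X)+np.array(d['t']);return np.array([d['cx']+f(d)*c[0]/c[2],d['cy']+f(d)*c[1]/c[2]])
def blobs(m,amin=20):
    cs,_=cv2.findContours(m.astype(np.uint8),cv2.RETR_EXTERNAL,cv2.CHAIN_APPROX_NONE)
    return sorted([c for c in cs if cv2.contourArea(c)>=amin],key=cv2.contourArea,reverse=True)
def yaw(a,b): return np.degrees(np.arctan2(b[1]-a[1],b[0]-a[0]))
E
python3 - <<'E'
from h import *
d=pickle.load(open('top0.pkl','rb'));im=d['image'];hsv=cv2.cvtColor(im,cv2.COLOR_BGR2HSV).astype(int)
S,V,H=hsv[...,1],hsv[...,2],hsv[...,0]
def box(m,x0,y0,x1,y1):
    k=np.zeros(m.shape,bool);k[y0:y1,x0:x1]=1;return m&k
def rep(name,m,z,roi,hull=False):
    bs=blobs(box(m,*roi),15)
    for b in bs[:3]:
        r=cv2.minAreaRect(b.astype(np.float32));P=[ray(d,*p,z)[:2] for p in cv2.boxPoints(r)]
        c=ray(d,*r[0],z);L=[np.linalg.norm(P[1]-P[0]),np.linalg.norm(P[2]-P[1])]
        print(name,np.round(r[0],1),'xyz',np.round(c,4),'L',np.round(L,3),'yaw01 %.1f'%yaw(P[0],P[1]),'A',cv2.contourArea(b))
white=(V>190)&(S<40)
rep('ctray',white,.01,(120,225,200,335)); rep('ptray',white,.01,(365,230,450,340))
g=(V<140)&(S<60)
rep('ppad',g,.01,(385,250,430,322)); rep('cpad',g,.01,(155,295,184,322))
rep('cap',(H>105)&(H<130)&(S>120),.023,(355,195,385,220))
rep('lb',(H>90)&(H<115)&(S>80),.083,(310,200,345,230))
rep('sb',white,.071,(268,200,295,230))
rep('mk',(V<60),.012,(290,265,350,290)); rep('mkw',white,.012,(290,265,350,290))
rep('spoolw',white,.03,(230,262,285,292))
c=cv2.resize(im[195:335,125:445],None,fx=2.5,fy=2.5,interpolation=cv2.INTER_CUBIC);cv2.imwrite('pics/crop1.png',c)
E
```

```text
ctray [159.2 279.1] xyz [0.4874 0.3133 0.01  ] L [0.209 0.139] yaw01 -3.0 A 3519.0
ptray [407.8 283.6] xyz [ 0.4706 -0.304   0.01  ] L [0.209 0.14 ] yaw01 -7.3 A 4363.5
ppad [404.7 307.8] xyz [ 0.4109 -0.2954  0.01  ] L [0.055 0.055] yaw01 -7.6 A 437.0
ppad [408.5 266. ] xyz [ 0.5142 -0.3064  0.01  ] L [0.042 0.045] yaw01 -90.5 A 234.5
cpad [169.8 308.6] xyz [0.4139 0.2866 0.01  ] L [0.055 0.054] yaw01 -3.9 A 439.5
cap [369.3 205.3] xyz [ 0.6651 -0.2098  0.023 ] L [0.035 0.033] yaw01 -45.5 A 146.5
lb [329.  217.5] xyz [ 0.63   -0.1092  0.083 ] L [0.033 0.036] yaw01 -90.5 A 174.5
sb [281.8 210.3] xyz [0.6495 0.0032 0.071 ] L [0.032 0.03 ] yaw01 -45.3 A 121.0
mk [305.8 281. ] xyz [ 0.4793 -0.051   0.012 ] L [0.051 0.013] yaw01 -78.0 A 79.0
mk [341.6 273.8] xyz [ 0.4963 -0.14    0.012 ] L [0.016 0.009] yaw01 -72.1 A 17.0
mkw [327.  276.3] xyz [ 0.4905 -0.1036  0.012 ] L [0.051 0.006] yaw01 -79.2 A 32.5
spoolw [256.  275.5] xyz [0.4942 0.0702 0.03  ] L [0.02  0.032] yaw01 -90.5 A 90.0
```

View pics/crop1.png

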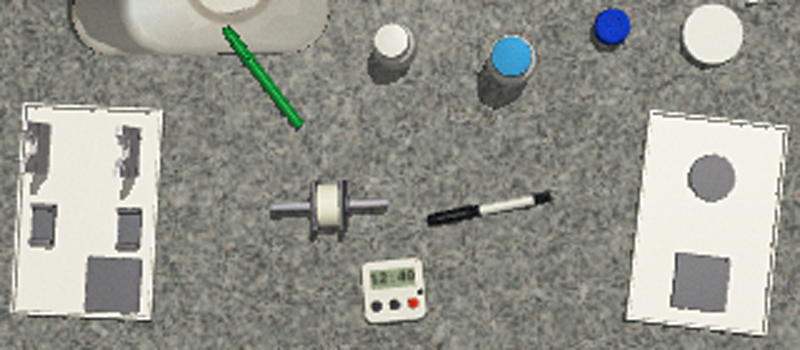

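The crop confirms the choices: spool at top-view (256,278), black-and-white marker (320,278), dark-blue cap (369,206), small white-capped bottle and large light-blue-capped bottle. The pads also agree with the tray poses to about 1-3 mm. Next I go above the spool.

>>> drive_tool(
  rows=[
    [[-0.03,-0.027,0.003],0],
    [[-0.03,-0.027,0.003],0],
    [[-0.03,-0.027,0.003],0],
    [[-0.03,-0.027,0.003],0],
    [[-0.03,-0.027,0.003],0],
    [[-0.03,-0.027,0.003],0],
    [[-0.03,-0.027,0.003],0],
    [[-0.03,-0.027,0.003],0],
    [[-0.03,-0.027,0.003],0],
    [[-0.03,-0.027,0.003],0],
  ],
  jaw=0,
)

```text
t: 1.15
tool_pos: [0.3979, 0.2391, 0.2736]
tool_rot: [0.508, 3.1, 0.0]
contact_force: [0.9, 0.7, 0.6]
opening: 0.0854
grip_force: 0.0
```

>>> drive_tool(
  rows=[
    [[-0.03,-0.027,0.003],0],
    [[-0.03,-0.027,0.003],0],
    [[-0.03,-0.027,0.003],0],
    [[-0.03,-0.027,0.003],0],
    [[-0.03,-0.027,0.003],0],
    [[0,0,0],0.133],
    [[0,0,0],0.133],
    [[0,0,0],0.133],
    [[0,0,0],0.133],
    [[0,0,0],0.133],
  ],
)

```text
t: 2.15
tool_pos: [0.4965, 0.0648, 0.2585]
tool_rot: [-1.5, -2.76, 0.001]
contact_force: [0.1, 0.5, -0.1]
opening: 0.085
grip_force: 0.0
```

>>> drive_tool(
  rows=[
    [[0,0,0],0.133],
    [[0,0,0],0.133],
    [[0,0,0],0.133],
    [[0,0,0],0.133],
    [[0,0,0],0],
    [[0,0,0],0],
  ],
)

```text
t: 2.75
tool_pos: [0.4965, 0.0649, 0.2587]
tool_rot: [-2.163, -2.278, 0.0]
contact_force: [0.2, 0.1, 0.0]
opening: 0.0858
grip_force: 0.0
```

```bash
cat >> h.py <<'E'
def look(tag,name='wrist'):
    from station import vision
    d=vision.get_image(name);pickle.dump(d,open(f'{tag}.pkl','wb'));cv2.imwrite(f'pics/{tag}.png',d['image']);return d
def go(x,y,z,yw=None):
    """shift in tool axes to bring TCP to x,y,z ; turn so tool-y has world yaw yw (deg, mod 180)"""
    from station import ctrl
    o=ctrl.get_obs();T=Ro.from_rotvec(o['tool_rot']).as_matrix()
    s=T.T@(np.array([x,y,z])-o['tool_pos']);cy=np.degrees(np.arctan2(T[1,1],T[0,1]))
    t=0 if yw is None else (cy-yw+90)%180-90
    print('at',np.round(o['tool_pos'],4),'yawy %.2f'%cy,'tilt',np.round(T[:2,2],3),'| shift mm',np.round(s*1000,1),'turn rad %.3f'%np.radians(t),'q6 %.2f'%o['q'][5],'t %.1f'%o['t'])
E
python3 - <<'E'
from h import *
look('w1');go(.494,.07,.25,2.4)
E
```

```text
at [0.4966 0.0649 0.2587] yawy 2.94 tilt [-0.  0.] | shift mm [ 5.2 -2.3  8.7] turn rad 0.009 q6 -0.07 t 2.8
```

View pics/w1.png

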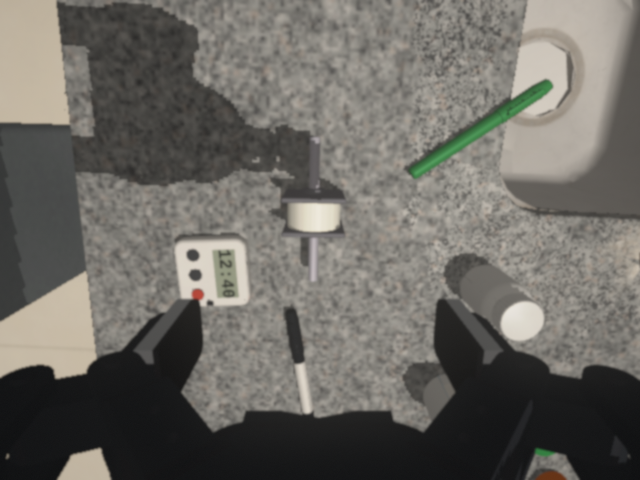

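The wrist view shows the spool. Its axle ends are at (316,138) and (313,281), and the flange tops run (283..344) at row 193 and row 234.

```bash
python3 - <<'E'
from h import *
d=pickle.load(open('w1.pkl','rb'));im=d['image'];g=cv2.cvtColor(im,cv2.COLOR_BGR2GRAY)
hsv=cv2.cvtColor(im,cv2.COLOR_BGR2HSV)
print('axle ends',ray(d,316,138,.024),ray(d,313.5,281,.024))
w=((hsv[...,2]>170)&(hsv[...,1]<60)).astype(np.uint8);m=np.zeros_like(w);m[190:240,275:350]=w[190:240,275:350]
for b in blobs(m)[:1]: print('tape bbox',cv2.boundingRect(b))
# flange extents: dark rows
for v in range(186,242,2):
    r=g[v,265:365]; x=np.where(r<80)[0]; print(v,(x.min()+265,x.max()+265,len(x)) if len(x) else None,end=' ')
print()
for u,v in [(282,197),(344,197),(281,234),(345,234)]: print(np.round(ray(d,u,v,.048),4))
E
```

```text
axle ends [0.49120815 0.12931556 0.024     ] [0.49490237 0.01348236 0.024     ]
tape bbox (293, 203, 47, 29)
186 (np.int64(280), np.int64(335), 41) 188 (np.int64(285), np.int64(336), 44) 190 (np.int64(285), np.int64(340), 51) 192 (np.int64(284), np.int64(341), 53) 194 (np.int64(283), np.int64(342), 60) 196 (np.int64(282), np.int64(343), 62) 198 (np.int64(311), np.int64(343), 20) 200 None 202 None 204 (np.int64(282), np.int64(286), 5) 206 (np.int64(281), np.int64(286), 6) 208 (np.int64(281), np.int64(285), 5) 210 (np.int64(276), np.int64(285), 10) 212 (np.int64(272), np.int64(285), 14) 214 (np.int64(276), np.int64(285), 10) 216 (np.int64(280), np.int64(285), 6) 218 (np.int64(285), np.int64(285), 1) 220 None 222 None 224 (np.int64(286), np.int64(286), 1) 226 (np.int64(285), np.int64(341), 3) 228 (np.int64(284), np.int64(341), 8) 230 (np.int64(284), np.int64(342), 17) 232 (np.int64(332), np.int64(342), 11) 234 None 236 None 238 (np.int64(303), np.int64(304), 2) 240 (np.int64(302), np.int64(306), 5) 
[0.4687 0.0869 0.048 ]
[0.5137 0.0892 0.048 ]
[0.4687 0.0591 0.048 ]
[0.5164 0.0615 0.048 ]
```

```bash
python3 -c "
from h import *
go(.4928,.0714,.080,1.8)"
```

```text
at [0.4966 0.0649 0.2587] yawy 2.94 tilt [-0.  0.] | shift mm [  6.7  -3.4 178.7] turn rad 0.020 q6 -0.07 t 2.8
```

>>> drive_tool(
  rows=[
    [[0.0067,-0.0034,0.02],0.02],
    [[0,0,0.035],0],
    [[0,0,0.035],0],
    [[0,0,0.03],0],
    [[0,0,0.025],0],
    [[0,0,0.02],0],
    [[0,0,0.014],0],
    [[0,0,0],0],
    [[0,0,0],0],
  ],
)

```text
t: 3.7
tool_pos: [0.4933, 0.0714, 0.0804]
tool_rot: [2.188, 2.254, 0.001]
contact_force: [0.7, 0.2, -0.1]
opening: 0.0857
grip_force: 0.0
```

>>> drive_tool(
  rows=[
    [[0,0,0],0],
    [[0,0,0],0],
    [[0,0,0],0],
    [[0,0,0],0],
    [[0,0,0],0],
    [[0,0,0],0],
  ],
  jaw=1,
  grip_force=40,
)

```text
t: 4.3
tool_pos: [0.4938, 0.0714, 0.0813]
tool_rot: [2.188, 2.253, 0.002]
contact_force: [-0.9, -0.9, 6.2]
opening: 0.0464
grip_force: 40.0
```

>>> drive_tool(
  rows=[
    [[0,0,-0.01],0],
    [[0,0,-0.02],0],
    [[0,0,-0.03],0],
    [[0,0,-0.03],0],
    [[0,0,-0.025],0],
    [[0.01,0.005,-0.015],0],
    [[0.025,0.01,-0.01],0],
    [[0.03,0.01,0],0],
    [[0.03,0.01,0],0],
    [[0.03,0.01,0],0],
  ],
)

```text
t: 5.3
tool_pos: [0.5343, 0.1995, 0.2194]
tool_rot: [-2.188, -2.253, 0.001]
contact_force: [0.2, -0.7, -1.8]
opening: 0.046
grip_force: 41.2
```

>>> drive_tool(
  rows=[
    [[0.025,0.009,0],0],
    [[0.017,0.006,0],0],
    [[0,0,0],0.042],
    [[0,0,0],0.042],
    [[0,0,0],0],
    [[0,0,0],0],
  ],
)

```text
t: 5.9
tool_pos: [0.5479, 0.2401, 0.2195]
tool_rot: [-2.281, -2.16, 0.001]
contact_force: [0.5, -0.3, -2.4]
opening: 0.0463
grip_force: 41.2
```

```bash
python3 - <<'E'
from h import *
look('w2');go(.5473,.3102,.22,-3)
E
```

```text
at [0.548  0.24   0.2196] yawy -3.12 tilt [-0.001 -0.   ] | shift mm [70.  -4.5 -0.4] turn rad -0.002 q6 0.34 t 6.0
```

View pics/w2.png

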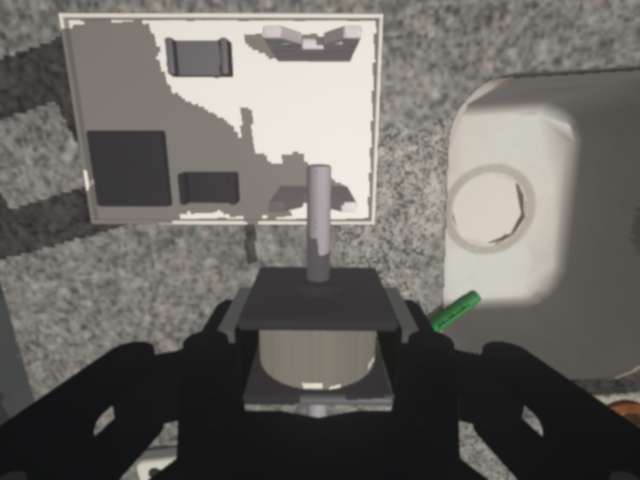

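The wrist view shows the tray corners at about (61,14), (382,14), (374,223) and (90,222). The spool is held level, with its visible axle end at (318,167).

```bash
python3 - <<'E'
from h import *
d=pickle.load(open('w2.pkl','rb'))
P=[ray(d,u,v,.010)[:2] for u,v in [(61,14),(382,14),(374,223),(91,222)]]
P=np.array(P);print(np.round(P,4).tolist(),'c',P.mean(0), 'yaw x', yaw(P[0],P[1]),yaw(P[3],P[2]),'len',np.linalg.norm(P[1]-P[0]),np.linalg.norm(P[2]-P[3]),np.linalg.norm(P[1]-P[2]),np.linalg.norm(P[0]-P[3]))
q=np.array([ray(d,u,v,.010)[:2] for u,v in [(88,131),(165,130),(171,205),(95,206)]]);print('pad',q.mean(0))
print('axle end',ray(d,318,168,.2195-.054))
c,s=np.cos(np.radians(-3)),np.sin(np.radians(-3))
for lab,p in dict(cheekL=(60,48),cheekR=(60,-48),rest=(-15,0)).items():
    X=np.array([.4874+(c*p[0]-s*p[1])/1e3,.3133+(s*p[0]+c*p[1])/1e3,.072]);print(lab,proj(d,X),X)
E
```

```text
[[0.3899, 0.391], [0.596, 0.3797], [0.5886, 0.2421], [0.3805, 0.2542]] c [0.48873345 0.31675414] yaw x -3.148783385902243 -3.3381510966959684 len 0.20647541152826887 0.20846856307449319 0.13779508755207107 0.13711844060297637
pad [0.4160852  0.29094826]
axle end [0.55036456 0.29783382 0.1655    ]
cheekL [310.47761525  31.17576071] [0.5498299  0.35809406 0.072     ]
cheekR [311.72971657 217.15650412] [0.54480565 0.26222562 0.072     ]
rest [171.83409625 130.16312903] [0.47242056 0.31408504 0.072     ]
```

>>> drive_tool(
  rows=[
    [[0.02,-0.001,0],0],
    [[0.025,-0.001,0],0],
    [[0.02,-0.0015,0],0],
    [[0.0066,-0.0004,0.015],0],
    [[0,0,0.025],0],
    [[0,0,0.02],0],
    [[0,0,0.01],0],
    [[0,0,0],0],
    [[0,0,0],0],
  ],
)

```text
t: 6.85
tool_pos: [0.5484, 0.3115, 0.1501]
tool_rot: [2.282, 2.159, 0.0]
contact_force: [0.8, -0.1, -0.9]
opening: 0.0463
grip_force: 41.2
```

```bash
python3 - <<'E'
from h import *
d=look('w3');go(.548,.3117,.15,-3.2)
e=look('t3','top')
a=cv2.resize(d['image'][0:480,120:520],(500,600)) 
cv2.imwrite('pics/w3c.png',a)
E
```

```text
at [0.5488 0.3118 0.151 ] yawy -3.17 tilt [0.002 0.001] | shift mm [-0.1 -0.8  1. ] turn rad 0.001 q6 0.45 t 6.9
```

View pics/w3.png

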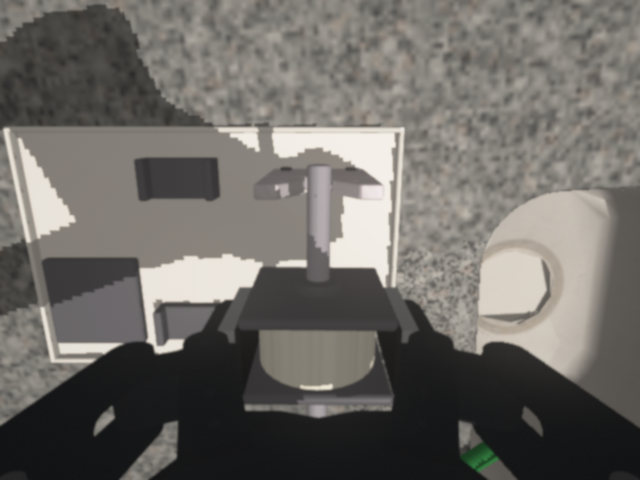

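```bash
python3 - <<'E'
import cv2
d=cv2.imread('pics/w3.png');cv2.imwrite('pics/w3c.png',cv2.resize(d[120:240,240:400],None,fx=5,fy=5,interpolation=cv2.INTER_CUBIC))
E
```

```text
(no output)
```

View pics/w3c.png

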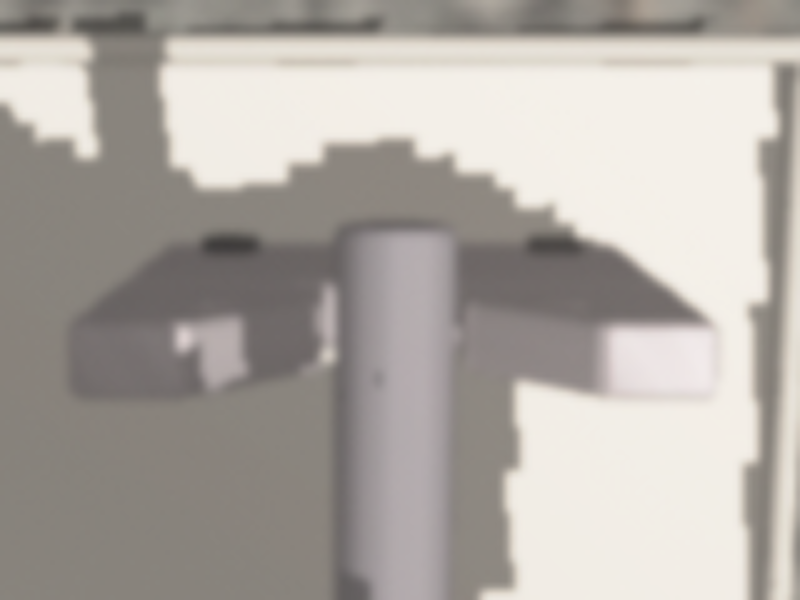

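```bash
python3 - <<'E'
from h import *
d=pickle.load(open('w3.pkl','rb'))
for u,v,z in [(254,184.6,.072),(383,184.6,.072),(254,199.4,.072),(383,199.4,.072),(319,165.5,.097),(319.2,165.5,.1)]: print(np.round(ray(d,u,v,z),4))
P=np.array([ray(d,u,v,.010)[:2] for u,v in [(5,128),(404,128)]]);print(P,np.linalg.norm(P[1]-P[0]))
E
```

```text
[0.5263 0.3623 0.072 ]
[0.5752 0.3595 0.072 ]
[0.5257 0.3566 0.072 ]
[0.5751 0.3539 0.072 ]
[0.5513 0.3701 0.097 ]
[0.5514 0.3703 0.1   ]
[[0.38954068 0.3913142 ]
 [0.59635152 0.37974765]] 0.20713403669603433
```

>>> drive_tool(
  rows=[
    [[0.001,0,0.01],0],
    [[0,0,0.012],0],
    [[0,0,0.01],0],
    [[0,0,0.007],0],
    [[0,0,0.003],0],
    [[0,0,0],0],
    [[0,0,0],0],
  ],
)

```text
t: 7.65
tool_pos: [0.5484, 0.3129, 0.1081]
tool_rot: [2.282, 2.159, 0.001]
contact_force: [0.0, -0.1, -1.5]
opening: 0.0461
grip_force: 41.2
```

>>> drive_tool(
  rows=[
    [[0,0,0.002],0],
    [[0,0,0.001],0],
    [[0,0,0],0],
    [[0,0,0],0],
  ],
)

```text
t: 8.05
tool_pos: [0.5485, 0.3129, 0.1054]
tool_rot: [2.281, 2.159, 0.001]
contact_force: [0.3, -0.2, 1.2]
opening: 0.0461
grip_force: 41.2
```

>>> drive_tool(
  rows=[
    [[0,0,0.0005],0],
    [[0,0,0],0],
    [[0,0,0],0],
    [[0,0,0],0],
    [[0,0,0],0],
  ],
  jaw=0,
)

```text
t: 8.55
tool_pos: [0.5482, 0.3128, 0.1044]
tool_rot: [2.282, 2.159, -0.0]
contact_force: [0.1, 0.6, -0.2]
opening: 0.0855
grip_force: 0.0
```

>>> drive_tool(
  rows=[
    [[0,0,-0.01],0],
    [[0,0,-0.02],0],
    [[0,0,-0.03],0],
    [[0,0,-0.03],0],
    [[0,0,-0.02],0],
    [[0,0,-0.01],0],
    [[0,0,0],0],
  ],
)

```text
t: 9.25
tool_pos: [0.549, 0.3131, 0.2269]
tool_rot: [2.281, 2.159, 0.006]
contact_force: [0.7, -0.4, -0.0]
opening: 0.0852
grip_force: 0.0
```

```bash
python3 - <<'E'
from h import *
d=look('w4');go(.487,-.094,.23,10)
cv2.imwrite('pics/w4c.png',d['image'][120:480,60:540])
E
```

```text
at [0.5483 0.3128 0.2249] yawy -3.15 tilt [0.001 0.   ] | shift mm [-409.6  -38.8   -5.3] turn rad -0.230 q6 0.46 t 9.3
```

View pics/w4c.png

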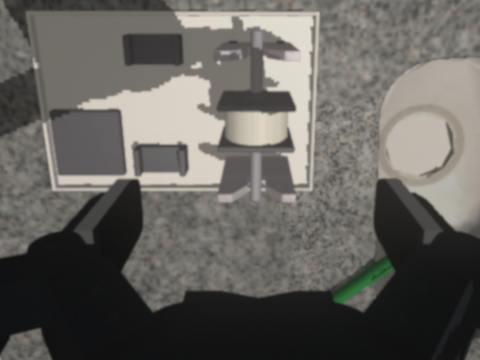

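The spool sits upright with its axle in both slots (axle ends at w4 crop (257,30) and (256,199)). Next is the marker.

>>> drive_tool(
  rows=[
    [[-0.025,-0.0025,0],0],
    [[-0.042,-0.0042,0],0],
    [[-0.042,-0.0042,0],0],
    [[-0.042,-0.0042,0],0],
    [[-0.042,-0.0042,0],0],
    [[-0.042,-0.0042,0],0],
    [[-0.042,-0.0042,0],0],
    [[-0.042,-0.0042,0],0],
    [[-0.042,-0.0042,0],0],
    [[-0.042,-0.0042,0],0],
  ],
)

```text
t: 10.3
tool_pos: [0.4843, -0.0887, 0.2224]
tool_rot: [-2.28, -2.158, 0.002]
contact_force: [0.1, -0.6, -0.4]
opening: 0.0852
grip_force: 0.0
```

>>> drive_tool(
  rows=[
    [[0,0,0],-0.12],
    [[0,0,0],-0.12],
    [[0,0,0],0],
    [[0,0,0],0],
  ],
)

```text
t: 10.7
tool_pos: [0.4852, -0.0871, 0.223]
tool_rot: [-2.008, -2.413, 0.001]
contact_force: [0.4, -0.1, -0.4]
opening: 0.0855
grip_force: 0.0
```

```bash
python3 - <<'E'
from h import *
w=pickle.load(open('w4.pkl','rb'))
A=ray(w,317,150,.048);B=ray(w,316,319,.048);print('axle',A,B,np.linalg.norm(A-B),(A+B)/2)
d=look('w5');go(.486,-.0874,.23,10.8)
im=d['image'];hsv=cv2.cvtColor(im,cv2.COLOR_BGR2HSV);m=((hsv[...,2]<60)).astype(np.uint8)
m2=((hsv[...,2]>190)&(hsv[...,1]<40)).astype(np.uint8)
for mm in (m,m2):
  mm[330:]=0
  for b in blobs(mm,100)[:4]: r=cv2.minAreaRect(b);print(np.round(cv2.boxPoints(r),1).tolist())
E
```

```text
axle [0.5516318  0.37143233 0.048     ] [0.54443459 0.25579984 0.048     ] 0.11585625718490841 [0.54803319 0.31361608 0.048     ]
at [ 0.4854 -0.0871  0.2233] yawy 10.50 tilt [-0.002  0.001] | shift mm [-0.5  0.6 -6.7] turn rad -0.005 q6 -0.51 t 10.8
[[311.79998779296875, 208.89999389648438], [313.6000061035156, 137.6999969482422], [330.3999938964844, 138.10000610351562], [328.70001220703125, 209.3000030517578]]
[[-4.0, 8.0], [9.399999618530273, -18.799999237060547], [72.5999984741211, 12.800000190734863], [59.20000076293945, 39.599998474121094]]
[[168.0, 300.0], [200.0, 300.0], [200.0, 329.0], [168.0, 329.0]]
[[435.0, 300.0], [467.0, 300.0], [467.0, 329.0], [435.0, 329.0]]
[[227.60000610351562, 18.5], [268.6000061035156, 5.099999904632568], [301.20001220703125, 105.5999984741211], [260.20001220703125, 118.9000015258789]]
[[611.0, 114.0], [639.0, 114.0], [639.0, 170.0], [611.0, 170.0]]
[[318.0, 212.0], [328.0, 212.0], [328.0, 280.0], [318.0, 280.0]]
[[30.700000762939453, 179.89999389648438], [55.79999923706055, 165.1999969482422], [62.79999923706055, 177.10000610351562], [37.599998474121094, 191.8000030517578]]
```

View pics/w5.png

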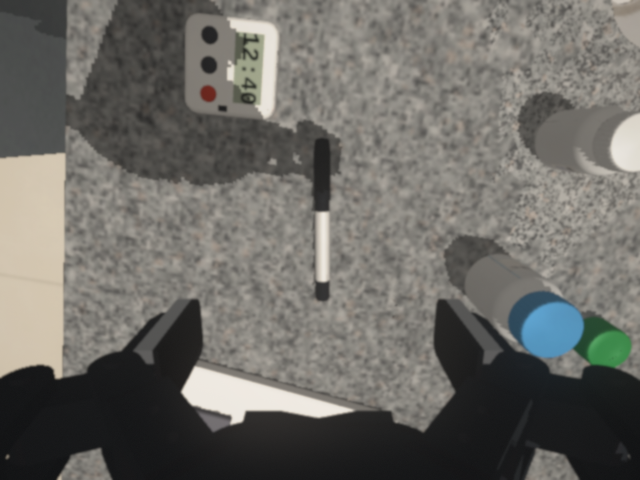

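The marker is exactly below, running from (322,138) to (322,300). The clearance to the timer is fine.

```bash
python3 - <<'E'
from h import *
w=pickle.load(open('w5.pkl','rb'))
A=ray(w,322,138.5,.010);B=ray(w,322.5,300,.010);M=(A+B)/2;print('mk',A,B,np.linalg.norm(A-B),M,yaw(B,A)-90)
for b in [(322,138.5),(322,212),(323,280)]: print(ray(w,*b,.01))
go(M[0],M[1],.077,yaw(B,A)-90)
E
```

```text
mk [ 0.47559555 -0.02295534  0.01      ] [ 0.4986415  -0.14403289  0.01      ] 0.1232513255954121 [ 0.48711853 -0.08349411  0.01      ] 10.776790007378153
[ 0.47559555 -0.02295534  0.01      ]
[ 0.48528267 -0.07475002  0.01      ]
[ 0.49592495 -0.12742657  0.01      ]
at [ 0.4854 -0.0871  0.2233] yawy 10.50 tilt [-0.002  0.001] | shift mm [  3.    2.6 146.3] turn rad -0.005 q6 -0.51 t 10.8
```

>>> drive_tool(
  rows=[
    [[0.003,0.0026,0.02],-0.005],
    [[0,0,0.03],0],
    [[0,0,0.035],0],
    [[0,0,0.025],0],
    [[0,0,0.013],0],
    [[0,0,0],0],
    [[0,0,0],0],
  ],
  jaw=0.65,
)

```text
t: 11.45
tool_pos: [0.4884, -0.084, 0.1022]
tool_rot: [2.0, 2.421, 0.001]
contact_force: [-0.7, 0.1, -0.0]
opening: 0.0295
grip_force: 0.0
```

>>> drive_tool(
  rows=[
    [[0,0,0.01],0],
    [[0,0,0.006],0],
    [[0,0,0.004],0],
    [[0,0,0],0],
    [[0,0,0],0],
  ],
)

```text
t: 11.95
tool_pos: [0.4878, -0.084, 0.0814]
tool_rot: [-2.001, -2.422, 0.0]
contact_force: [-0.7, 0.8, -0.2]
opening: 0.0295
grip_force: 0.0
```

>>> drive_tool(
  rows=[
    [[0,-0.0005,0.002],0],
    [[0,0,0.0015],0],
    [[0,0,0],0],
    [[0,0,0],0],
  ],
)

```text
t: 12.35
tool_pos: [0.4873, -0.0841, 0.0779]
tool_rot: [-2.001, -2.422, 0.0]
contact_force: [-0.6, 0.4, -0.3]
opening: 0.0301
grip_force: 0.0
```

>>> drive_tool(
  rows=[
    [[0,0,0],0],
    [[0,0,0],0],
    [[0,0,0],0],
    [[0,0,0],0],
    [[0,0,0],0],
  ],
  jaw=1,
  grip_force=25,
)

```text
t: 12.85
tool_pos: [0.4874, -0.0841, 0.0781]
tool_rot: [2.0, 2.422, 0.0]
contact_force: [0.6, 0.5, -0.1]
opening: 0.0095
grip_force: 26.8
```

>>> drive_tool(
  rows=[
    [[0,0,-0.01],0],
    [[0,0,-0.025],0],
    [[0,0,-0.035],0],
    [[0.01,0.0015,-0.025],0],
    [[0.025,0.0037,-0.01],0],
    [[0.04,0.0059,0],0],
    [[0.04,0.0059,0],0],
    [[0.04,0.0059,0],0],
    [[0.04,0.0059,0],0],
    [[0.04,0.0059,0],0],
  ],
)

```text
t: 13.85
tool_pos: [0.4766, 0.1549, 0.1837]
tool_rot: [2.0, 2.422, 0.001]
contact_force: [0.5, 0.0, 0.1]
opening: 0.0094
grip_force: 26.6
```

>>> drive_tool(
  rows=[
    [[0.04,0.0059,0],0],
    [[0.035,0.0052,0],0],
    [[0.02,0.003,0],0.06],
    [[0.011,0.0016,0],0.06],
    [[0,0,0],0.06],
    [[0,0,0],0.064],
    [[0,0,0],0],
    [[0,0,0],0],
  ],
)

```text
t: 14.65
tool_pos: [0.473, 0.2603, 0.1832]
tool_rot: [2.279, 2.162, 0.0]
contact_force: [0.3, -0.4, -0.4]
opening: 0.009
grip_force: 26.6
```

```bash
python3 - <<'E'
from h import *
d=look('w6');go(.4732,.3174,.13,-3.2)
cv2.imwrite('pics/w6c.png',cv2.resize(d['image'][0:300,120:520],None,fx=2,fy=2,interpolation=cv2.INTER_CUBIC))
E
```

```text
at [0.473  0.2602 0.1832] yawy -3.04 tilt [0. 0.] | shift mm [57.1 -2.9 53.2] turn rad 0.003 q6 0.42 t 14.7
```

View pics/w6c.png

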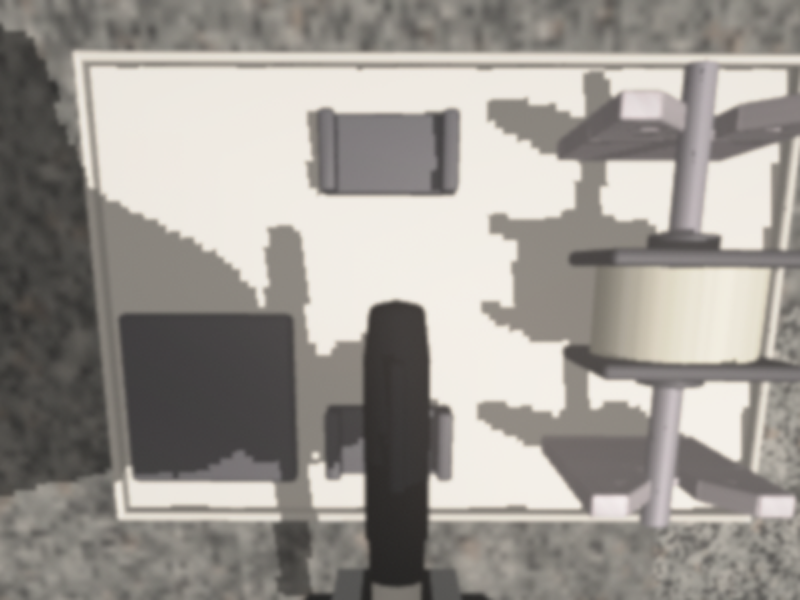

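The marker is held pointing at the rest. The ribs' centres are near crop (388,150) and (389,441), and the spool still sits upright in its slots.

```bash
python3 - <<'E'
from h import *
d=pickle.load(open('w6.pkl','rb'))
c=lambda x,y,z: ray(d,120+x/2,y/2,z)
F=(c(318,108,.018)+c(458,108,.018)+c(320,193,.014)+c(458,193,.014))/4
N=(c(327,405,.018)+c(452,405,.018)+c(327,479,.014)+c(452,479,.014))/4
print(F,N,(F+N)/2,np.linalg.norm(F-N),yaw(N,F)-90)
mt=c(396,302,.1832-.078+.0075);print('marker tip',mt)
P=np.array([c(*p,.01) for p in [(122,313),(295,313),(297,479),(132,479)]]);print('pad',P.mean(0),P)
E
```

```text
[0.47559151 0.35992454 0.016     ] [0.47119043 0.27544581 0.016     ] [0.47339097 0.31768517 0.016     ] 0.08459330098140688 -2.9822378537590737
marker tip [0.47566663 0.32250814 0.1127    ]
pad [0.41585552 0.29140699 0.01      ] [[0.39150752 0.31911198 0.01      ]
 [0.44441873 0.31629065 0.01      ]
 [0.44045648 0.26368709 0.01      ]
 [0.38703935 0.26653824 0.01      ]]
```

>>> drive_tool(
  rows=[
    [[0.02,-0.001,0],0],
    [[0.025,-0.001,0.005],0],
    [[0.0124,-0.0008,0.015],0.003],
    [[0,0,0.025],0],
    [[0,0,0.02],0],
    [[0,0,0.014],0],
    [[0,0,0.008],0],
    [[0,0,0.004],0],
    [[0,0,0],0],
    [[0,0,0],0],
  ],
)

```text
t: 15.7
tool_pos: [0.474, 0.318, 0.0929]
tool_rot: [2.284, 2.157, 0.002]
contact_force: [0.6, 0.7, 0.2]
opening: 0.0096
grip_force: 26.6
```

```bash
python3 -c "
from h import *
go(.4734,.3177,.0885,-3.1)
from station import ctrl;print(ctrl.get_obs()['contact_force'])"
```

```text
at [0.474  0.318  0.0929] yawy -3.27 tilt [0.001 0.001] | shift mm [-0.3 -0.6  4.4] turn rad -0.003 q6 0.52 t 15.7
[0.57668834 0.73453775 0.22006876]
```

>>> drive_tool(
  rows=[
    [[-0.0003,-0.0005,0.002],0],
    [[0,0,0.0015],0],
    [[0,0,0.001],0],
    [[0,0,0],0],
    [[0,0,0],0],
  ],
)

```text
t: 16.2
tool_pos: [0.4731, 0.3176, 0.0881]
tool_rot: [2.284, 2.157, 0.0]
contact_force: [-2.0, -1.4, 5.6]
opening: 0.0094
grip_force: 27.3
```

>>> drive_tool(
  rows=[
    [[0,0,0],0],
    [[0,0,0],0],
    [[0,0,0],0],
    [[0,0,-0.003],0],
    [[0,0,-0.01],0],
    [[0,0,-0.02],0],
    [[0,0,-0.03],0],
    [[0,0,-0.03],0],
    [[0,0,-0.03],0],
    [[0,0,-0.01],0],
  ],
  jaw=0.65,
)

```text
t: 17.2
tool_pos: [0.4745, 0.3184, 0.2254]
tool_rot: [2.282, 2.156, 0.011]
contact_force: [0.1, 1.0, 0.3]
opening: 0.0296
grip_force: 0.0
```

```bash
python3 - <<'E'
from h import *
d=look('w7');go(.647,.003,.23,75)
cv2.imwrite('pics/w7c.png',cv2.resize(d['image'][100:440,60:460],None,fx=1.5,fy=1.5))
t=pickle.load(open('top0.pkl','rb'))
print('sb top',ray(t,281.8,210.3,.071),'lb',ray(t,329,217.5,.083))
E
```

```text
at [0.4745 0.3184 0.2254] yawy -3.26 tilt [0.007 0.003] | shift mm [-305.1  190.2   -4.5] turn rad -1.366 q6 0.52 t 17.2
sb top [0.64936865 0.00304612 0.071     ] lb [ 0.62996118 -0.10918126  0.083     ]
```

View pics/w7c.png

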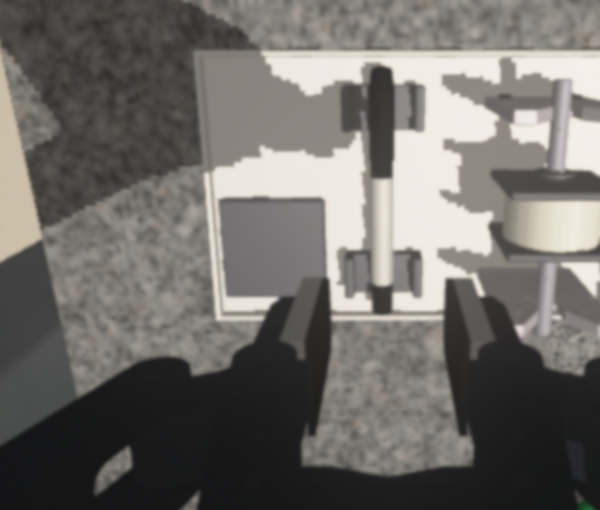

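The marker lies centred across both ribs (w7 crop, x≈381 between the lips at 345 and 422). Next is the small bottle.

>>> drive_tool(
  rows=[
    [[-0.017,0.0107,-0.001],0],
    [[-0.034,0.0213,-0.003],0],
    [[-0.034,0.0213,-0.003],0],
    [[-0.034,0.0213,-0.003],0],
    [[-0.034,0.0213,-0.003],0],
    [[-0.034,0.0213,-0.003],0],
    [[-0.034,0.0213,-0.003],0],
    [[-0.034,0.0213,-0.003],0],
    [[-0.034,0.0213,-0.003],0],
    [[-0.017,0.0107,0],0],
  ],
  jaw=0,
)

```text
t: 18.25
tool_pos: [0.6476, -0.0017, 0.2441]
tool_rot: [-2.286, -2.154, 0.002]
contact_force: [-0.2, -0.8, 0.7]
opening: 0.0851
grip_force: 0.0
```

>>> drive_tool(
  rows=[
    [[0,0,0],0],
    [[0,0,0],0],
    [[0,0,0],0],
  ],
)

```text
t: 18.55
tool_pos: [0.6461, 0.0025, 0.2446]
tool_rot: [-2.281, -2.158, 0.001]
contact_force: [0.6, -0.3, -0.4]
opening: 0.0852
grip_force: 0.0
```

```bash
python3 - <<'E'
from h import *
d=look('w8');go(.649,.003,.1,-3.2)
im=d['image'];hsv=cv2.cvtColor(im,cv2.COLOR_BGR2HSV);m=((hsv[...,2]>215)&(hsv[...,1]<30)).astype(np.uint8);m[330:]=0
for b in blobs(m,200)[:5]:
    c,r=cv2.minEnclosingCircle(b);print(np.round(c,1),round(r,1),cv2.contourArea(b),ray(d,*c,.071), 'diam',2*r/f(d)*(-(np.array(d['R']).T@d['t'])[2]-.071))
cv2.imwrite('pics/w8c.png',im)
E
```

```text
at [0.6462 0.0026 0.2449] yawy -3.17 tilt [-0.001  0.   ] | shift mm [  0.5   2.9 144.9] turn rad 0.001 q6 -0.06 t 18.6
[324.4 233.3] 23.0 1168.0 [0.64966718 0.0081109  0.071     ] diam 0.02884262866074578
[ 42.2 231. ] 30.1 417.5 [0.46764386 0.01980955 0.071     ] diam 0.03773948549941786
```

View pics/w8c.png

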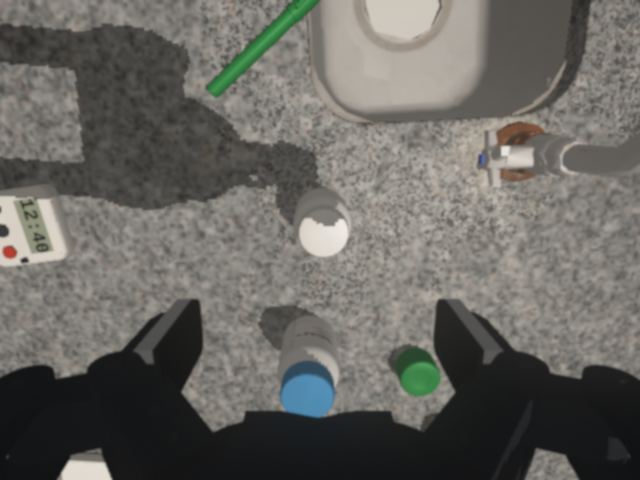

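The small bottle is at (324,230) and its cap is half in the arm's shadow. The faucet is at (515,155), well clear.

```bash
python3 - <<'E'
from h import *
d=pickle.load(open('w8.pkl','rb'))
print('C',-(np.array(d['R']).T@d['t']))
print('cap near edge->centre',ray(d,324.5,256.5,.071)+[0,.0165,0],'L',ray(d,299,231,.071),'R',ray(d,350.5,231,.071))
print(ray(d,324,187,0)-[0,.021,0],ray(d,324,187,.01)-[0,.021,0])
g=cv2.cvtColor(d['image'],cv2.COLOR_BGR2GRAY);print(g[178:262:2,324].tolist())
for X in [(.65,.003,.071),(.65,.010,.071),(.65,.024,0),(.65,.031,0)]: print(X,proj(d,X))
E
```

```text
C [0.64932883 0.07091192 0.31411818]
cap near edge->centre [0.64891444 0.00890135 0.071     ] L [0.63337072 0.01057084 0.071     ] R [0.66655857 0.00872013 0.071     ]
[0.65143305 0.00743747 0.        ] [0.65136606 0.00878965 0.01      ]
[133, 136, 131, 136, 117, 101, 106, 106, 106, 110, 114, 116, 117, 113, 105, 109, 121, 124, 124, 124, 123, 123, 124, 137, 196, 224, 224, 224, 224, 223, 222, 222, 221, 220, 220, 219, 219, 218, 217, 189, 141, 140]
(0.65, 0.003, 0.071) [325.32713744 240.89973238]
(0.65, 0.01, 0.071) [324.77372508 230.46488541]
(0.65, 0.024, 0) [322.52134829 192.55337557]
(0.65, 0.031, 0) [322.06262119 183.93062324]
```

>>> drive_tool(
  rows=[
    [[0.0061,0.0035,0.015],0],
    [[0,0,0.03],0],
    [[0,0,0.035],0],
    [[0,0,0.03],0],
    [[0,0,0.022],0],
    [[0,0,0.015],0],
    [[0,0,0.01],0],
    [[0,0,0],0],
    [[0,0,0],0],
  ],
)

```text
t: 19.5
tool_pos: [0.6514, 0.0071, 0.0893]
tool_rot: [2.283, 2.157, 0.002]
contact_force: [0.2, -0.4, 0.6]
opening: 0.0854
grip_force: 0.0
```

>>> drive_tool(
  rows=[
    [[0,0,0],0],
    [[0,0,0],0],
    [[0,0,0],0],
    [[0,0,0],0],
    [[0,0,0],0],
    [[0,0,0],0],
  ],
  jaw=1,
  grip_force=30,
)

```text
t: 20.1
tool_pos: [0.6513, 0.0069, 0.0896]
tool_rot: [2.283, 2.157, 0.001]
contact_force: [-2.4, 0.7, 5.8]
opening: 0.0405
grip_force: 31.0
```

>>> drive_tool(
  rows=[
    [[0,0,-0.01],0],
    [[0,0,-0.025],0],
    [[0,0,-0.03],0],
    [[0,0,-0.03],0],
    [[0,0,-0.015],0],
    [[0,0,0],0],
    [[0,0,0],0],
  ],
)

```text
t: 20.8
tool_pos: [0.6502, 0.007, 0.1973]
tool_rot: [-2.283, -2.157, 0.001]
contact_force: [-0.2, -0.6, -1.6]
opening: 0.0406
grip_force: 30.6
```

```bash
python3 - <<'E'
from h import *
d=look('w9');go(.4155,.20,.2,-3.2)
E
```

```text
at [0.6497 0.0071 0.1962] yawy -3.27 tilt [-0.003  0.   ] | shift mm [ 179.3 -244.9   -3. ] turn rad -0.001 q6 -0.05 t 20.9
```

>>> drive_tool(
  rows=[
    [[0.0149,-0.0139,0],0],
    [[0.0298,-0.0277,0],0],
    [[0.0298,-0.0277,0],0],
    [[0.0298,-0.0277,0],0],
    [[0.0298,-0.0277,0],0],
    [[0.0298,-0.0277,0],0],
    [[0.0298,-0.0277,0],0],
    [[0.0298,-0.0277,0],0],
    [[0.0298,-0.0277,0],0],
    [[0.0149,-0.0139,0],0],
  ],
)

```text
t: 21.85
tool_pos: [0.4139, 0.2902, 0.1958]
tool_rot: [-2.28, -2.158, 0.006]
contact_force: [0.6, -0.2, -1.4]
opening: 0.0405
grip_force: 30.6
```

>>> drive_tool(
  rows=[
    [[0,0,0.01],0],
    [[0,0,0.03],0],
    [[0,0,0.02],0],
    [[0,0,0.01],0],
    [[0,0,0],0],
    [[0,0,0],0],
  ],
)

```text
t: 22.45
tool_pos: [0.4174, 0.2886, 0.1283]
tool_rot: [2.285, 2.156, -0.001]
contact_force: [0.1, 0.7, 0.2]
opening: 0.0402
grip_force: 30.6
```

```bash
python3 - <<'E'
from h import *
d=look('w10');go(.4155,.2895,.0996,-3.2)
P=np.array([ray(d,*p,.01) for p in []])
g=cv2.cvtColor(d['image'],cv2.COLOR_BGR2GRAY)
cv2.imwrite('pics/w10.png',d['image'])
E
```

```text
at [0.4178 0.2889 0.1291] yawy -3.30 tilt [0.001 0.   ] | shift mm [ 0.4 -2.4 29.5] turn rad -0.002 q6 0.52 t 22.5
```

View pics/w10.png

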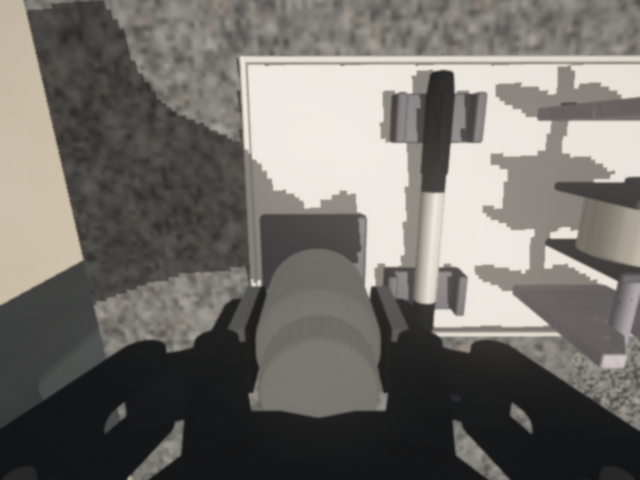

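The bottle hangs over the pad: pad back edge (261..366, 214), bottle's far bottom edge at (318,249).

```bash
python3 - <<'E'
from h import *
d=pickle.load(open('w10.pkl','rb'))
L,R=ray(d,261,214,.01),ray(d,366,214,.01);m=(L+R)/2;print('pad centre',L,R,m+[-.027*np.sin(np.radians(3.2)),-.027*.998,0])
print('bottle centre',ray(d,318,249,.0395)-[.0012,.021,0], ray(d,265,320,.05),ray(d,374,320,.05))
E
```

```text
pad centre [0.39045767 0.31998434 0.01      ] [0.44212515 0.31697227 0.01      ] [0.41478423 0.2915323  0.01      ]
bottle centre [0.41677028 0.28826599 0.0395    ] [0.39419287 0.28273112 0.05      ] [0.4397556  0.28007681 0.05      ]
```

>>> drive_tool(
  rows=[
    [[0.003,-0.0022,0.005],0],
    [[0,0,0.01],0],
    [[0,0,0.007],0],
    [[0,0,0.004],0],
    [[0,0,0.002],0],
    [[0,0,0.001],0],
    [[0,0,0],0],
    [[0,0,0],0],
  ],
)

```text
t: 23.3
tool_pos: [0.4153, 0.2922, 0.0997]
tool_rot: [2.284, 2.157, 0.001]
contact_force: [-0.3, -0.8, -0.2]
opening: 0.0403
grip_force: 30.8
```

>>> drive_tool(
  rows=[
    [[0,0,0.0007],0],
    [[0,0,0],0],
    [[0,0,0],0],
  ],
)

```text
t: 23.6
tool_pos: [0.4154, 0.2923, 0.0996]
tool_rot: [2.284, 2.157, 0.001]
contact_force: [-2.6, -0.3, 4.7]
opening: 0.0408
grip_force: 31.5
```

>>> drive_tool(
  rows=[
    [[0,0,0],0],
    [[0,0,0],0],
    [[0,0,0],0],
    [[0,0,-0.005],0],
    [[0,0,-0.015],0],
    [[0,0,-0.03],0],
    [[0,0,-0.03],0],
    [[0,0,-0.03],0],
    [[0,0,-0.02],0],
    [[0,0,0],0],
  ],
  jaw=0.38,
)

```text
t: 24.6
tool_pos: [0.4169, 0.2931, 0.2341]
tool_rot: [2.282, 2.155, 0.014]
contact_force: [0.4, 0.7, 1.3]
opening: 0.0527
grip_force: 0.0
```

```bash
python3 - <<'E'
from h import *
d=look('w11');go(.632,-.105,.25,-3.2)
e=look('t11','top');im=e['image'][270:330,140:200].astype(int)
g=cv2.cvtColor(d['image'],cv2.COLOR_BGR2GRAY);print(g[150:330:5,200:450:8])
E
```

```text
at [0.4159 0.2926 0.2314] yawy -3.26 tilt [0.005 0.002] | shift mm [-384.6  238.5  -18.5] turn rad -0.001 q6 0.52 t 24.6
[[ 79  77  69 ... 231 232 231]
 [ 74  73  72 ... 136 189 189]
 [ 63  72  72 ... 160 134 133]
 ...
 [ 87  31  78 ...  39 123 110]
 [ 31  31  78 ...  38 120 104]
 [ 28  57  78 ...  37  44  98]]
```

>>> drive_tool(
  rows=[
    [[-0.016,0.0098,-0.002],0],
    [[-0.032,0.0198,-0.002],0],
    [[-0.032,0.0198,-0.002],0],
    [[-0.032,0.0198,-0.002],0],
    [[-0.032,0.0198,-0.002],0],
    [[-0.032,0.0198,-0.002],0],
    [[-0.032,0.0198,-0.002],0],
    [[-0.032,0.0198,-0.002],0],
    [[-0.032,0.0198,-0.002],0],
    [[-0.032,0.0198,0],0],
  ],
  jaw=0,
)

```text
t: 25.7
tool_pos: [0.5851, -0.0235, 0.2447]
tool_rot: [-2.282, -2.155, 0.003]
contact_force: [0.0, 1.0, 0.1]
opening: 0.0858
grip_force: 0.0
```

>>> drive_tool(
  rows=[
    [[-0.032,0.0198,0],0],
    [[-0.032,0.0198,0],0],
    [[-0.015,0.0098,0],0],
    [[0,0,0],0],
    [[0,0,0],0],
    [[0,0,0],0],
  ],
)

```text
t: 26.3
tool_pos: [0.6295, -0.1025, 0.246]
tool_rot: [-2.281, -2.158, 0.001]
contact_force: [-0.3, 0.7, 0.2]
opening: 0.0856
grip_force: 0.0
```

```bash
python3 - <<'E'
from h import *
d=look('w12')
im=d['image'];hsv=cv2.cvtColor(im,cv2.COLOR_BGR2HSV);m=((hsv[...,0]>92)&(hsv[...,0]<112)&(hsv[...,1]>90)).astype(np.uint8);m[330:]=0
for b in blobs(m,200)[:3]:
    r=cv2.boundingRect(b);print('lb',r)
    u=r[0]+r[2]/2;X=ray(d,u,r[1]+r[3],.083);print('near edge->c',X+[0,.019,0],'L/R',ray(d,r[0],r[1]+r[3]-r[2]/2,.083),ray(d,r[0]+r[2],r[1]+r[3]-r[2]/2,.083))
    print(cv2.minEnclosingCircle(b))
g=cv2.cvtColor(im,cv2.COLOR_BGR2GRAY);print(g[150:260:3,int(u)].tolist())
m=((hsv[...,0]>112)&(hsv[...,0]<130)&(hsv[...,1]>120)).astype(np.uint8)
for b in blobs(m,100)[:3]: c,r=cv2.minEnclosingCircle(b);print('cap',c,r,ray(d,*c,.023))
# small bottle on its pad: check in w11
d2=pickle.load(open('w11.pkl','rb'));h2=cv2.cvtColor(d2['image'],cv2.COLOR_BGR2HSV);m=((h2[...,2]>200)&(h2[...,1]<40)).astype(np.uint8);m[340:]=0
print('proj of expected cap centre',proj(d2,(.415,.2912,.081)));
go(.631,-.1035,.1,-3.2)
E
```

```text
lb (293, 219, 59, 61)
near edge->c [ 0.63028493 -0.10581444  0.083     ] L/R [ 0.61289342 -0.10410087  0.083     ] [ 0.64976557 -0.10616227  0.083     ]
((322.7069091796875, 249.1724090576172), 30.2936954498291)
[138, 141, 127, 131, 133, 128, 150, 149, 127, 141, 163, 144, 124, 124, 106, 85, 110, 104, 107, 111, 117, 119, 115, 75, 72, 79, 118, 139, 138, 138, 138, 138, 139, 139, 140, 139, 138]
cap (368.0, 337.0) 23.40949821472168 [ 0.66504068 -0.20130819  0.023     ]
proj of expected cap centre [314.08958165 255.34315687]
at [ 0.6296 -0.1024  0.2463] yawy -3.18 tilt [-0.001  0.001] | shift mm [ -1.1   1.6 146.3] turn rad 0.000 q6 -0.22 t 26.4
```

>>> drive_tool(
  rows=[
    [[-0.003,0.0018,0.015],0],
    [[0,0,0.03],0],
    [[0,0,0.035],0],
    [[0,0,0.03],0],
    [[0,0,0.02],0],
    [[0,0,0.012],0],
    [[0,0,0.007],0],
    [[0,0,0],0],
    [[0,0,0],0],
  ],
)

```text
t: 27.25
tool_pos: [0.6326, -0.107, 0.0989]
tool_rot: [2.282, 2.156, 0.002]
contact_force: [0.0, -0.4, 0.2]
opening: 0.0855
grip_force: 0.0
```

>>> drive_tool(
  rows=[
    [[0,0,0],0],
    [[0,0,0],0],
    [[0,0,0],0],
    [[0,0,0],0],
    [[0,0,0],0],
    [[0,0,0],0],
  ],
  jaw=1,
  grip_force=30,
)

```text
t: 27.85
tool_pos: [0.6324, -0.1072, 0.0989]
tool_rot: [2.283, 2.156, 0.001]
contact_force: [-1.3, -0.6, 4.6]
opening: 0.0462
grip_force: 31.5
```

>>> drive_tool(
  rows=[
    [[0,0,-0.01],0],
    [[0,0,-0.025],0],
    [[0,0,-0.03],0],
    [[0,0,-0.03],0],
    [[0,0,-0.01],0],
    [[0,0,0],0],
    [[0,0,0],0],
  ],
)

```text
t: 28.55
tool_pos: [0.631, -0.1067, 0.201]
tool_rot: [-2.282, -2.156, 0.002]
contact_force: [0.1, 0.3, -1.4]
opening: 0.0462
grip_force: 31.1
```

```bash
python3 - <<'E'
from h import *
go(.4125,-.375,.2,-7.3)
E
```

```text
at [ 0.631  -0.1067  0.201 ] yawy -3.27 tilt [-0.002  0.001] | shift mm [-280.3 -202.9    1.3] turn rad 0.070 q6 -0.23 t 28.6
```

>>> drive_tool(
  rows=[
    [[-0.015,-0.011,0],0],
    [[-0.031,-0.0225,0],0],
    [[-0.031,-0.0225,0],0],
    [[-0.031,-0.0225,0],0],
    [[-0.031,-0.0225,0],0],
    [[-0.031,-0.0225,0],0],
    [[-0.031,-0.0225,0],0],
    [[-0.031,-0.0225,0],0],
    [[-0.031,-0.0225,0],0],
    [[-0.017,-0.0115,0],0.07],
  ],
)

```text
t: 29.55
tool_pos: [0.4104, -0.3764, 0.2006]
tool_rot: [-2.36, -2.068, 0.002]
contact_force: [-0.2, 0.1, -1.9]
opening: 0.0464
grip_force: 31.2
```

>>> drive_tool(
  rows=[
    [[0,0,0.01],0],
    [[0,0,0.02],0],
    [[0,0,0.01],0],
    [[0,0,0],0],
    [[0,0,0],0],
  ],
)

```text
t: 30.05
tool_pos: [0.4137, -0.3743, 0.162]
tool_rot: [-2.356, -2.076, -0.0]
contact_force: [-0.1, 0.6, -0.5]
opening: 0.0459
grip_force: 31.2
```

```bash
python3 - <<'E'
from h import *
d=look('w13');im=d['image'];hsv=cv2.cvtColor(im,cv2.COLOR_BGR2HSV)
go(.412,-.2925,.16,-7.3)
print('exp pads',proj(d,(.412,-.2925,.01)),proj(d,(.5155,-.306,.01)))
m=((hsv[...,2]<130)&(hsv[...,1]<60)).astype(np.uint8)
w=((hsv[...,2]>110)).astype(np.uint8)
cs,_=cv2.findContours(m,cv2.RETR_LIST,cv2.CHAIN_APPROX_NONE)
for b in cs:
    if 1500<cv2.contourArea(b)<20000:
        r=cv2.minAreaRect(b);c=ray(d,*r[0],.01);print(np.round(r[0],1),np.round(r[1],1),np.round(r[2],1),cv2.contourArea(b),np.round(c,4))
E
```

```text
at [ 0.414  -0.3747  0.1629] yawy -7.22 tilt [ 0. -0.] | shift mm [ 81.3 -12.4   2.9] turn rad 0.001 q6 -0.74 t 30.1
exp pads [297.57987602 109.11255647] [490.10627438 109.74687011]
[318.5 367. ] [153. 116.] 0.0 13220.5 [ 0.4032 -0.4519  0.01  ]
[611.1 310.8] [54.4 82.4] 34.6 1641.0 [ 0.589  -0.4352  0.01  ]
[203.6 277.2] [129.9  57.3] 2.8 3243.5 [ 0.3417 -0.3815  0.01  ]
[295.5 108.5] [101.  99.] 90.0 5726.5 [ 0.4109 -0.292   0.01  ]
```

```bash
python3 - <<'E'
from h import *
d=pickle.load(open('w13.pkl','rb'));g=cv2.cvtColor(d['image'],cv2.COLOR_BGR2GRAY)
for v in (75,95,130,150): print(v,[(u,int(g[v,u])) for u in range(236,366,3)])
for u in (270,300,330): print(u,[(v,int(g[v,u])) for v in range(40,190,3)])
print([(u,int(g[110,u])) for u in range(430,560,4)])
E
```

```text
75 [(236, 230), (239, 230), (242, 229), (245, 143), (248, 98), (251, 116), (254, 117), (257, 118), (260, 118), (263, 119), (266, 119), (269, 119), (272, 119), (275, 120), (278, 120), (281, 120), (284, 122), (287, 122), (290, 123), (293, 122), (296, 123), (299, 123), (302, 124), (305, 124), (308, 124), (311, 125), (314, 125), (317, 126), (320, 126), (323, 127), (326, 127), (329, 127), (332, 127), (335, 129), (338, 128), (341, 129), (344, 121), (347, 196), (350, 232), (353, 233), (356, 233), (359, 233), (362, 233), (365, 233)]
95 [(236, 230), (239, 230), (242, 230), (245, 210), (248, 108), (251, 115), (254, 117), (257, 117), (260, 118), (263, 119), (266, 120), (269, 121), (272, 121), (275, 122), (278, 123), (281, 123), (284, 124), (287, 124), (290, 125), (293, 125), (296, 126), (299, 126), (302, 126), (305, 126), (308, 127), (311, 127), (314, 127), (317, 128), (320, 128), (323, 129), (326, 129), (329, 130), (332, 130), (335, 130), (338, 131), (341, 131), (344, 123), (347, 207), (350, 233), (353, 233), (356, 233), (359, 233), (362, 233), (365, 234)]
130 [(236, 230), (239, 230), (242, 23
[... 2479 characters left out ...]
32), (115, 133), (118, 133), (121, 133), (124, 134), (127, 134), (130, 135), (133, 135), (136, 136), (139, 136), (142, 136), (145, 137), (148, 137), (151, 138), (154, 138), (157, 136), (160, 135), (163, 229), (166, 232), (169, 233), (172, 232), (175, 232), (178, 232), (181, 232), (184, 224), (187, 146)]
[(430, 234), (434, 234), (438, 234), (442, 155), (446, 87), (450, 134), (454, 142), (458, 143), (462, 141), (466, 141), (470, 141), (474, 141), (478, 140), (482, 140), (486, 139), (490, 139), (494, 139), (498, 138), (502, 138), (506, 138), (510, 137), (514, 137), (518, 136), (522, 136), (526, 135), (530, 142), (534, 230), (538, 231), (542, 231), (546, 231), (550, 231), (554, 231), (558, 231)]
```

>>> drive_tool(
  rows=[
    [[0.015,-0.002,0],0],
    [[0.03,-0.005,0],0],
    [[0.025,-0.004,0],0],
    [[0.0098,-0.0011,0.01],0],
    [[0,0,0.015],0],
    [[0,0,0.012],0],
    [[0,0,0.007],0],
    [[0,0,0],0],
    [[0,0,0],0],
    [[0,0,0],0],
  ],
)

```text
t: 31.1
tool_pos: [0.4121, -0.2949, 0.1192]
tool_rot: [2.358, 2.075, 0.0]
contact_force: [0.7, 0.3, -1.3]
opening: 0.0461
grip_force: 31.2
```

```bash
python3 - <<'E'
from h import *
d=look('w14');go(.412,-.294,.1089,-7.3)
g=cv2.cvtColor(d['image'],cv2.COLOR_BGR2GRAY)
print('far edge expected pad',proj(d,(.412+.027*.127,-.2925+.027*.992,.01)))
for u in (290,317,345): print(u,[int(x) for x in g[180:290:3,u]])
E
```

```text
at [ 0.4121 -0.2949  0.1193] yawy -7.30 tilt [ 0.001 -0.001] | shift mm [ 0.9 -0.2 10.4] turn rad -0.000 q6 -0.64 t 31.1
far edge expected pad [318.57814267 218.49982032]
290 [230, 230, 230, 230, 230, 229, 229, 220, 136, 133, 133, 133, 131, 83, 71, 72, 71, 70, 70, 69, 69, 69, 92, 103, 106, 109, 109, 108, 92, 104, 105, 104, 104, 104, 104, 107, 109]
317 [231, 230, 230, 230, 230, 230, 230, 230, 230, 230, 229, 229, 228, 120, 76, 75, 75, 73, 71, 81, 109, 108, 109, 111, 109, 110, 105, 100, 110, 105, 104, 104, 104, 106, 109, 111, 112]
345 [231, 231, 231, 230, 230, 230, 230, 229, 154, 137, 137, 136, 134, 89, 78, 79, 78, 77, 77, 75, 75, 75, 102, 109, 111, 111, 106, 98, 97, 92, 107, 107, 106, 107, 106, 108, 111]
```

```bash
python3 - <<'E'
from h import *
d=pickle.load(open('w14.pkl','rb'));print(ray(d,317,237.5,.0204)-np.array([.127,.992,0])*.024)
E
```

```text
[ 0.41083166 -0.29582256  0.0204    ]
```

>>> drive_tool(
  rows=[
    [[0.0025,0.0007,0.003],0],
    [[0,0,0.004],0],
    [[0,0,0.002],0],
    [[0,0,0.0013],0],
    [[0,0,0.0007],0],
    [[0,0,0],0],
    [[0,0,0],0],
  ],
)

```text
t: 31.85
tool_pos: [0.413, -0.2919, 0.1089]
tool_rot: [-2.357, -2.076, 0.0]
contact_force: [-2.9, 2.9, 7.3]
opening: 0.046
grip_force: 32.1
```

>>> drive_tool(
  rows=[
    [[0,0,0],0],
    [[0,0,0],0],
    [[0,0,0],0],
    [[0,0,-0.005],0],
    [[0,0,-0.015],0],
    [[0,0,-0.03],0],
    [[0,0,-0.03],0],
    [[0,0,-0.03],0],
    [[0,0,-0.01],0],
    [[0,0,0],0],
  ],
  jaw=0.25,
)

```text
t: 32.85
tool_pos: [0.4136, -0.2926, 0.2305]
tool_rot: [2.354, 2.073, 0.001]
contact_force: [-0.3, -0.2, -0.2]
opening: 0.0642
grip_force: 0.0
```

>>> drive_tool(
  rows=[
    [[0.009,0.018,0],0],
    [[0.017,0.034,0],0],
    [[0.017,0.034,0],0],
    [[0.017,0.034,0],0],
    [[0.017,0.034,0],0],
    [[0.017,0.034,0],0],
    [[0.017,0.034,0],0],
    [[0.0084,0.0173,0],0],
    [[0,0,0],0],
    [[0,0,0],0],
  ],
)

```text
t: 33.85
tool_pos: [0.6644, -0.2034, 0.2253]
tool_rot: [-2.355, -2.074, 0.003]
contact_force: [-1.3, -0.3, -0.3]
opening: 0.0641
grip_force: 0.0
```

```bash
python3 - <<'E'
from h import *
d=look('w15')
im=d['image'];hsv=cv2.cvtColor(im,cv2.COLOR_BGR2HSV)
m=((hsv[...,0]>112)&(hsv[...,0]<130)&(hsv[...,1]>120)).astype(np.uint8)
for b in blobs(m,100)[:3]:
    c,r=cv2.minEnclosingCircle(b);q=cv2.boundingRect(b);print('cap',c,r,q,ray(d,*c,.023))
    print('nearedge->c',ray(d,q[0]+q[2]/2,q[1]+q[3],.023)+np.array([.127,.992,0])*.018,'far base->c',ray(d,q[0]+q[2]/2,q[1],0)-np.array([.127,.992,0])*.018,'L/R',ray(d,q[0],c[1],.023),ray(d,q[0]+q[2],c[1],.023))
go(.6655,-.204,.1,-7.3)
E
```

```text
cap (323.8723449707031, 233.16998291015625) 24.873239517211914 (300, 209, 47, 50) [ 0.66695413 -0.20524578  0.023     ]
nearedge->c [ 0.66655956 -0.2068406   0.023     ] far base->c [ 0.666272   -0.20987646  0.        ] L/R [ 0.64983082 -0.20307517  0.023     ] [ 0.68353537 -0.20734768  0.023     ]
at [ 0.6641 -0.2037  0.2258] yawy -7.29 tilt [-0.003  0.001] | shift mm [ -0.2   1.8 125.8] turn rad 0.000 q6 -0.28 t 33.9
```

>>> drive_tool(
  rows=[
    [[-0.003,0.003,0.015],0],
    [[0,0,0.03],0],
    [[0,0,0.035],0],
    [[0,0,0.03],0],
    [[0,0,0.02],0],
    [[0,0,0.01],0],
    [[0,0,0.005],0],
    [[0,0,0],0],
    [[0,0,0],0],
  ],
)

```text
t: 34.8
tool_pos: [0.6686, -0.2076, 0.0842]
tool_rot: [2.357, 2.074, 0.002]
contact_force: [0.8, -0.0, 0.6]
opening: 0.064
grip_force: 0.0
```

>>> drive_tool(
  rows=[
    [[0,0,0],0],
    [[0,0,0],0],
    [[0,0,0],0],
    [[0,0,0],0],
    [[0,0,0],0],
  ],
  jaw=1,
  grip_force=20,
)

```text
t: 35.3
tool_pos: [0.6687, -0.2074, 0.0842]
tool_rot: [2.356, 2.075, 0.001]
contact_force: [-0.3, 1.2, 5.7]
opening: 0.0333
grip_force: 20.4
```

>>> drive_tool(
  rows=[
    [[0,0,-0.01],0],
    [[0,0,-0.025],0],
    [[0,0,-0.03],0],
    [[0,0,-0.03],0],
    [[0,0,-0.015],0],
    [[0,0,0],0],
    [[0,0,0],0],
  ],
)

```text
t: 36.0
tool_pos: [0.6674, -0.2069, 0.1916]
tool_rot: [-2.357, -2.075, 0.001]
contact_force: [-0.1, 0.2, 0.1]
opening: 0.0331
grip_force: 20.1
```

```bash
python3 - <<'E'
from h import *
go(.507,-.375,.19,-7.3)
E
```

```text
at [ 0.6674 -0.2069  0.1916] yawy -7.28 tilt [-0.001  0.001] | shift mm [-187.1 -137.8    1.7] turn rad 0.000 q6 -0.28 t 36.0
```

>>> drive_tool(
  rows=[
    [[-0.014,-0.01,0],0],
    [[-0.03,-0.022,0],0],
    [[-0.03,-0.022,0],0],
    [[-0.03,-0.022,0],0],
    [[-0.03,-0.022,0],0],
    [[-0.03,-0.022,0.01],0],
    [[-0.023,-0.018,0.02],0],
    [[0,0,0],0],
    [[0,0,0],0],
  ],
)

```text
t: 36.9
tool_pos: [0.5054, -0.375, 0.1603]
tool_rot: [-2.357, -2.071, 0.0]
contact_force: [0.6, 0.1, 0.5]
opening: 0.0332
grip_force: 20.1
```

```bash
python3 - <<'E'
from h import *
d=look('w16');im=d['image'];hsv=cv2.cvtColor(im,cv2.COLOR_BGR2HSV)
go(.5155,-.3055,.16,-7.3)
print('exp',proj(d,(.5155,-.3055,.01)))
m=((hsv[...,2]<165)&(hsv[...,1]<60)).astype(np.uint8);m[240:]=0
cs,_=cv2.findContours(m,cv2.RETR_LIST,cv2.CHAIN_APPROX_NONE)
for b in cs:
    if 1000<cv2.contourArea(b)<20000:
        r=cv2.boundingRect(b);(c,R)=cv2.minEnclosingCircle(b);print(r,cv2.contourArea(b),np.round(c,1),round(R,1),np.round(ray(d,*c,.01),4))
q=blobs(((hsv[...,0]>112)&(hsv[...,0]<130)&(hsv[...,1]>120)).astype(np.uint8),100)
for b in q[:2]:
    r=cv2.boundingRect(b);print('cap',r); print('far bottom edge->c',ray(d,r[0]+r[2]/2,r[1],.1629-.0842)-np.array([.127,.992,0])*.018)
E
```

```text
at [ 0.5066 -0.3749  0.1615] yawy -7.32 tilt [-0.001  0.002] | shift mm [70.   0.   1.6] turn rad -0.000 q6 -0.63 t 37.0
exp [322.19208744 129.97403272]
(279, 88, 85, 86) 5420.0 [320.5 130.2] 43.1 [ 0.5145 -0.3055  0.01  ]
cap (273, 265, 90, 100)
far bottom edge->c [ 0.50417553 -0.37670661  0.0787    ]
```

>>> drive_tool(
  rows=[
    [[0.015,0,0],0],
    [[0.03,0.0004,0],0],
    [[0.0268,0,0.005],0],
    [[0,0,0.015],0],
    [[0,0,0.015],0],
    [[0,0,0.01],0],
    [[0,0,0],0],
    [[0,0,0],0],
    [[0,0,0],0],
  ],
)

```text
t: 37.85
tool_pos: [0.5171, -0.3047, 0.1183]
tool_rot: [2.358, 2.074, 0.0]
contact_force: [0.0, -0.8, -0.2]
opening: 0.0332
grip_force: 20.1
```

```bash
python3 - <<'E'
from h import *
d=look('w17');im=d['image'];hsv=cv2.cvtColor(im,cv2.COLOR_BGR2HSV)
from station import ctrl
z=ctrl.get_obs()['tool_pos'][2]-.0842;go(.5155,-.3055,.0942,-7.3)
u_=np.array([.127,.992,0])
q=blobs(((hsv[...,0]>112)&(hsv[...,0]<130)&(hsv[...,1]>120)).astype(np.uint8),100)
r=cv2.boundingRect(q[0]);print('cap',r,z,'c',ray(d,r[0]+r[2]/2,r[1],z)-u_*.018)
m=((hsv[...,2]<165)&(hsv[...,1]<60)).astype(np.uint8)[:r[1]+5]
for b in blobs(m,100):
    r=cv2.boundingRect(b)
    if 200<r[0]+r[2]/2<420: print('pad',r,'far edge->c',ray(d,r[0]+r[2]/2,r[1]+1,.01)-u_*.023)
E
```

```text
at [ 0.5172 -0.3047  0.1185] yawy -7.31 tilt [ 0.001 -0.001] | shift mm [-1.  -1.6 24.3] turn rad -0.000 q6 -0.53 t 37.9
cap (274, 264, 88, 99) 0.03426523818211663 c [ 0.51609893 -0.30710184  0.03426524]
pad (0, 0, 640, 269) far edge->c [ 0.52965926 -0.20854824  0.01      ]
```

>>> drive_tool(
  rows=[
    [[0.0014,-0.0012,0.006],0],
    [[0,0,0.008],0],
    [[0,0,0.005],0],
    [[0,0,0.003],0],
    [[0,0,0.0015],0],
    [[0,0,0.001],0],
    [[0,0,0],0],
    [[0,0,0],0],
  ],
)

```text
t: 38.7
tool_pos: [0.516, -0.3025, 0.0942]
tool_rot: [2.358, 2.076, -0.0]
contact_force: [-1.6, 1.9, 3.8]
opening: 0.0334
grip_force: 20.7
```

>>> drive_tool(
  rows=[
    [[0,0,0],0],
    [[0,0,0],0],
    [[0,0,0],0],
    [[0,0,-0.005],0],
    [[0,0,-0.015],0],
    [[0,0,-0.03],0],
    [[0,0,-0.03],0],
    [[0,0,-0.03],0],
    [[0,0,-0.02],0],
    [[0,0,0],0],
  ],
  jaw=0.35,
)

```text
t: 39.7
tool_pos: [0.5176, -0.3037, 0.229]
tool_rot: [2.351, 2.07, 0.003]
contact_force: [-0.2, -0.4, 0.1]
opening: 0.0556
grip_force: 0.0
```

```bash
python3 - <<'E'
from h import *
d=look('w18');t=look('t18','top');s=look('s18','scene')
hsv=cv2.cvtColor(d['image'],cv2.COLOR_BGR2HSV)
q=blobs(((hsv[...,0]>112)&(hsv[...,0]<130)&(hsv[...,1]>120)).astype(np.uint8),100)
r=cv2.boundingRect(q[0]);print('cap',r,'L/R mid',(ray(d,r[0],r[1]+r[3]-r[2]/2,.033)+ray(d,r[0]+r[2],r[1]+r[3]-r[2]/2,.033))/2,'near->c',ray(d,r[0]+r[2]/2,r[1]+r[3],.033)+np.array([.127,.992,0])*.018)
m=((hsv[...,2]<165)&(hsv[...,1]<60)&(hsv[...,2]>50)).astype(np.uint8)
a=cv2.resize(d['image'][60:380,100:560],(460,320));b=t['image'][230:340,120:460];b=cv2.resize(b,None,fx=1.5,fy=1.5,interpolation=cv2.INTER_CUBIC)
c=cv2.resize(s['image'][130:400,120:460],(340,270))
W=np.zeros((600,800,3),np.uint8);W[:320,:460]=a;W[:270,460:800]=c;W[330:330+b.shape[0],:b.shape[1]]=b
w11=pickle.load(open('w11.pkl','rb'))['image'][130:400,180:460];W[330:600,515:795]=w11
cv2.imwrite('pics/fin.png',W)
E
```

```text
cap (290, 208, 47, 46) L/R mid [ 0.5154375 -0.3024513  0.033    ] near->c [ 0.51545326 -0.30183148  0.033     ]
```

View pics/fin.png

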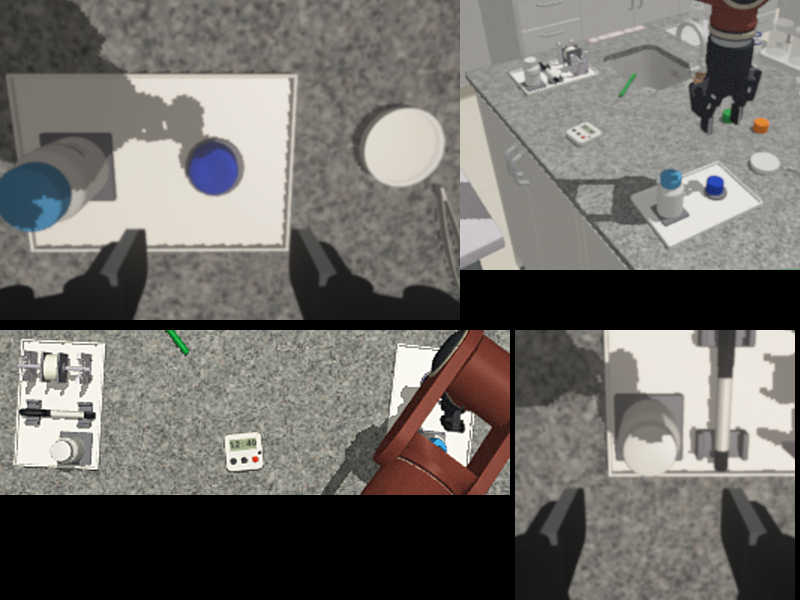

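The composite shows both kits: bottles upright on their pads, cap on the round pad, marker and spool in place, timer and dish undisturbed. I'll check the centring numerically.

```bash
python3 - <<'E'
from h import *
d=pickle.load(open('w18.pkl','rb'));g=cv2.cvtColor(d['image'],cv2.COLOR_BGR2GRAY);im=d['image']
# round pad + cap extents in w18
u=313
print('col',[(v,im[v,u].tolist()) for v in list(range(194,214,2))+list(range(248,268,2))])
print('row',[(x,im[231,x].tolist()) for x in list(range(280,296,2))+list(range(332,350,2))])
hsv=cv2.cvtColor(im,cv2.COLOR_BGR2HSV);b=blobs(((hsv[...,0]>92)&(hsv[...,0]<112)&(hsv[...,1]>90)).astype(np.uint8),200)[0];r=cv2.boundingRect(b)
print('lb cap',r,'c',ray(d,r[0]+r[2]/2,r[1]+r[3]-r[2]/2,.093),'near',ray(d,r[0]+r[2]/2,r[1]+r[3],.093)+np.array([.127,.992,0])*.019)
d=pickle.load(open('w11.pkl','rb'));h=cv2.cvtColor(d['image'],cv2.COLOR_BGR2GRAY)
print('sb col',[(v,int(h[v,315])) for v in range(222,280,3)]);print('row',[(x,int(h[250,x])) for x in range(275,360,3)])
E
```

```text
col [(194, [215, 223, 229]), (196, [168, 177, 184]), (198, [92, 95, 99]), (200, [81, 77, 80]), (202, [83, 63, 63]), (204, [86, 59, 58]), (206, [87, 59, 58]), (208, [94, 61, 58]), (210, [125, 67, 61]), (212, [154, 74, 64]), (248, [157, 77, 67]), (250, [155, 77, 67]), (252, [152, 77, 68]), (254, [136, 99, 98]), (256, [181, 187, 194]), (258, [212, 221, 227]), (260, [212, 222, 227]), (262, [212, 222, 227]), (264, [211, 221, 226]), (266, [211, 221, 227])]
row [(280, [211, 221, 226]), (282, [210, 220, 225]), (284, [163, 172, 178]), (286, [88, 90, 93]), (288, [87, 70, 70]), (290, [130, 69, 63]), (292, [149, 73, 64]), (294, [153, 73, 64]), (332, [166, 80, 69]), (334, [171, 81, 69]), (336, [159, 80, 71]), (338, [131, 108, 109]), (340, [128, 127, 132]), (342, [136, 137, 142]), (344, [189, 199, 206]), (346, [216, 224, 229]), (348, [217, 224, 230])]
lb cap (95, 223, 75, 68) c [ 0.41675087 -0.28733948  0.093     ] near [ 0.41349689 -0.29027604  0.093     ]
sb col [(222, 107), (225, 114), (228, 124), (231, 123), (234, 124), (237, 123), (240, 122), (243, 187), (246, 220), (249, 221), (252, 220), (255, 219), (258, 218), (261, 217), (264, 216), (267, 215), (270, 214), (273, 214), (276, 176), (279, 133)]
row [(275, 216), (278, 211), (281, 109), (284, 112), (287, 124), (290, 204), (293, 210), (296, 211), (299, 213), (302, 214), (305, 216), (308, 218), (311, 219), (314, 220), (317, 221), (320, 223), (323, 225), (326, 226), (329, 227), (332, 228), (335, 230), (338, 231), (341, 189), (344, 144), (347, 160), (350, 230), (353, 210), (356, 153), (359, 110)]
```

```bash
python3 - <<'E'
from h import *
d=pickle.load(open('w18.pkl','rb'))
print('pad',ray(d,314.2,226.5,.01),'far edge->c',ray(d,314,197,.01)-np.array([.127,.992,0])*.023,'cap',ray(d,313.5,231,.033))
d=pickle.load(open('w11.pkl','rb'));print('sb',ray(d,314.7,251,.081),'near',ray(d,314.7,276.5,.081)+[0.001,.0165,0])
h=cv2.cvtColor(d['image'],cv2.COLOR_BGR2GRAY)
print([(v,int(h[v,300])) for v in range(180,215,2)],[(x,int(h[205,x])) for x in range(270,360,3)])
E
```

```text
pad [ 0.51554412 -0.30521764  0.01      ] far edge->c [ 0.51541844 -0.30549657  0.01      ] cap [ 0.5153818  -0.30281094  0.033     ]
sb [0.41552875 0.29389995 0.081     ] near [0.41556073 0.29417818 0.081     ]
[(180, 133), (182, 135), (184, 136), (186, 137), (188, 136), (190, 134), (192, 123), (194, 82), (196, 73), (198, 74), (200, 74), (202, 85), (204, 103), (206, 107), (208, 107), (210, 107), (212, 107), (214, 111)] [(270, 91), (273, 122), (276, 124), (279, 87), (282, 69), (285, 70), (288, 71), (291, 71), (294, 75), (297, 95), (300, 106), (303, 108), (306, 108), (309, 110), (312, 110), (315, 110), (318, 110), (321, 110), (324, 110), (327, 113), (330, 126), (333, 136), (336, 137), (339, 137), (342, 139), (345, 138), (348, 166), (351, 231), (354, 232), (357, 231)]
```

```bash
python3 - <<'E'
from h import *
d=pickle.load(open('w11.pkl','rb'));h=cv2.cvtColor(d['image'],cv2.COLOR_BGR2GRAY)
print('base far',[(v,int(h[v,313])) for v in range(190,212,2)])
v=193; print('pad c',ray(d,313,v,.01)-[.0015,.027,0],'rows->base c', [np.round(ray(d,313,r,.0101)-[.001,.021,0],4).tolist() for r in (198,200,202,204)])
E
```

```text
base far [(190, 230), (192, 217), (194, 118), (196, 98), (198, 85), (200, 101), (202, 110), (204, 110), (206, 109), (208, 109), (210, 111)]
pad c [0.41421506 0.29145393 0.01      ] rows->base c [[0.4145, 0.2937, 0.0101], [0.4144, 0.2921, 0.0101], [0.4143, 0.2906, 0.0101], [0.4142, 0.289, 0.0101]]
```

```bash
python3 -c "
from station import ctrl;print(ctrl.finish_job())"
```

```text
the job is handed in; nothing more can be done
None
```

I placed all five items in the order asked and handed the job in at about 40 s; in my last images the small bottle and the screw cap sit about 1–3 mm off pad centre, and the timer and dish were left untouched.

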